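Snap the paste tub's lid shut all round

TASK

The lid of the round paste tub has only been put on loosely: most of the sections of its rim still stand up. Press down round the rim with the fingertips until every section has clicked shut, leaving the tub where it stands, upright on the table and never picked up. Use finger pressure only, without leaning hard on it, and leave the other things on the table where they are.

Things in the scene. Friction and masses are not known exactly. Their poses are not given: they have to be found in the camera images.
- tub: Cream 3-litre paste tub, full (2 to 3 kg, loose on the table), round, upright, 180 mm across, with a white snap-fit lid. Origin: centre of its underside, z up. The tops of the lid's rim are 130 mm above the table where shut, 138 mm where up.
- lid_middle (a point): Middle of the lid's rigid centre panel, on the tub's axis, 125 mm above the table; pressing the panel does nothing. Round it runs the rim, 74.5 to 93 mm from the axis: a ring of six 60-degree sections with narrow slits between them, rim0 to rim5 counter-clockwise from above, rim0 centred on the tub's +x axis.
- rim0_top (a point): Point on the flat top of lid-rim section 0, at the middle of its 80 mm arc and of its 18.5 mm width, 84 mm from the tub's axis; it moves down with the section. Its axes: x points outward from the tub's axis, z up. This section carries the lid's small pull tab, 24 mm wide, which sticks out 16 mm beyond the rim.
- rim1_top (a point): Point on the flat top of lid-rim section 1, at the middle of its 80 mm arc and of its 18.5 mm width, 84 mm from the tub's axis; it moves down with the section. Its axes: x points outward from the tub's axis, z up.
- rim2_top (a point): Point on the flat top of lid-rim section 2, at the middle of its 80 mm arc and of its 18.5 mm width, 84 mm from the tub's axis; it moves down with the section. Its axes: x points outward from the tub's axis, z up.
- rim3_top (a point): Point on the flat top of lid-rim section 3, at the middle of its 80 mm arc and of its 18.5 mm width, 84 mm from the tub's axis; it moves down with the section. Its axes: x points outward from the tub's axis, z up.
- rim4_top (a point): Point on the flat top of lid-rim section 4, at the middle of its 80 mm arc and of its 18.5 mm width, 84 mm from the tub's axis; it moves down with the section. Its axes: x points outward from the tub's axis, z up.
- rim5_top (a point): Point on the flat top of lid-rim section 5, at the middle of its 80 mm arc and of its 18.5 mm width, 84 mm from the tub's axis; it moves down with the section. Its axes: x points outward from the tub's axis, z up.
- rim0 (a joint): How far lid-rim section 0 is pressed down, m: 0 = up (standing 8 mm proud), 0.008 = shut, against its stop. Pressed straight down anywhere on its top it starts to give at about 9 N, eases off, snaps down by itself past half way (4 mm) and stays; let go earlier it springs back up. It starts up.
- rim1 (a joint): How far lid-rim section 1 is pressed down, m: 0 = up (standing 8 mm proud), 0.008 = shut, against its stop. Behaves as rim0; it may start up or already shut.
- rim2 (a joint): How far lid-rim section 2 is pressed down, m: 0 = up (standing 8 mm proud), 0.008 = shut, against its stop. Pressed straight down anywhere on its top it starts to give at about 9 N, eases off, snaps down by itself past half way (4 mm) and stays; let go earlier it springs back up. It starts up.
- rim3 (a joint): How far lid-rim section 3 is pressed down, m: 0 = up (standing 8 mm proud), 0.008 = shut, against its stop. Pressed straight down anywhere on its top it starts to give at about 9 N, eases off, snaps down by itself past half way (4 mm) and stays; let go earlier it springs back up. It starts up.
- rim4 (a joint): How far lid-rim section 4 is pressed down, m: 0 = up (standing 8 mm proud), 0.008 = shut, against its stop. Behaves as rim0; it may start up or already shut.
- rim5 (a joint): How far lid-rim section 5 is pressed down, m: 0 = up (standing 8 mm proud), 0.008 = shut, against its stop. Pressed straight down anywhere on its top it starts to give at about 9 N, eases off, snaps down by itself past half way (4 mm) and stays; let go earlier it springs back up. It starts up.
- mixing_bowl: Bystander, loose: stainless mixing bowl, 200 mm across, 75 mm high. Origin: centre of its underside.
- rice_bowl: Bystander, loose: small stainless rice bowl, 104 mm across, 56 mm high. Origin: centre of its underside.
- steel_cup: Bystander, loose: stainless cup, 72 mm across, 80 mm high. Origin: centre of its underside.
- serving_spoon: Bystander, loose: white serving spoon lying flat, 220 mm long, 20 mm high, along its x axis. Origin: on the table under the middle of its length.
- tape_roll: Bystander, loose: roll of packing tape lying flat, 104 mm across, 48 mm high. Origin: centre of its underside.
- soy_bottle: Bystander, loose: amber sauce bottle with a cap, 66 mm across, 185 mm high. Origin: centre of its underside.
- salt_jar: Bystander, loose: glass jar with a white lid, 72 mm across, 95 mm high. Origin: centre of its underside.

How it is judged:
By the outcome, as a careful person would: the job done as asked, in the order asked, and still so for the second after the job is handed in, with the robot touching nothing.
It also fails if it takes over 48 s, if anything falls off the work surface, if the arm or the gripper's body presses on something with over 40 N, if the wrist force passes 120 N, or if a joint passes its speed limit or range.

ROBOT

A 6-joint arm with a two-finger parallel gripper is mounted at the origin on the work surface. World frame = base frame: x ahead of the robot, y to its left, z up, the work surface at z = 0. Lengths are in mm, angles in rad, forces in N, time in s.
With the tool pointing down it reaches from about 325 to 750 mm from the base axis. Payload 7.6 kg.
Tool frame: the origin (TCP) lies at the centre of the arm's flange, where the gripper is bolted on; the fingertips stand 173 mm ahead of it and the grasp point (between the pads) lies 155 mm ahead of it; z points along the fingers, y is the line along which they close (so a half turn about z gives the same grasp; the last joint's range is limited). The gripper opens to 85 mm and grips with 20 to 120 N. Pads are 22 mm wide; open, the fingers measure 114 mm over their backs; the gripper's body (76 mm by 85 mm) begins 54 mm behind the grasp point. The pads swing forward as they close: fully open they stand 13 mm farther back than shut.
Start: joints at [1.035, 0.052, 1.401, -0, 1.689, -0.07], TCP at [235.777, 469.082, 404.723] pointing down, gripper open.
Joint ranges: [-2.9, 2.9], [-0.91, 2.17], [0.12, 2.37], [-1.06, 4.2], [0.26, 2.73], [-2.93, 2.93]. Speed limits (rad/s): [2.57, 2.57, 3.01, 3.14, 3.14, 3.14].

INTERFACE

Orientations are given as a 3x3 rotation matrix whose columns are the frame's x, y, z axes.
In Python, from rig import telemetry, camera, order gives the robot as it stands.
- The arm moves only by the tool step_arm, never from a script. Its argument "rows" is one flat list of numbers, 4 for each row, row after row: the shift along the tool's x, y, z in m, then the turn about the tool's z in rad. A call has 1 to 8 rows; each row shifts and turns the commanded pose from where the row before left it, along the tool's axes as they then stand; what a row does not reach is not made up. A row lasts 1/8 s, in which the tool goes at most 62.5 mm and 10.7 degrees, less where a joint would pass 70% of its speed; a pose out of reach is approached as far as the arm can. A call is refused whole if a number of a shift passes 0.0625 or a number of a turn 0.188, either way. A call with a gripper value outside its range is refused whole. "gripper" is the finger opening in m, from 0 to 0.0854, set as the call begins (left out, the last holds). The fingers move at their own pace and stop on an object; "grip_force" is the grip in N (left out, the last holds). Time passes only in rows, so rows that do not move let the fingers close. It gives the time, the measured TCP pose, the force, the opening and the grip force at its end, in the units of the state.
- telemetry.read_state(): the state, without advancing time (a new reading comes with each control period).
- camera(name): name is "scene" or "side" or "wrist"; returns a dict with "img" (384x512x3 uint8, red, green, blue), "depth" (384x512 float32, mm along the optical axis (not along the pixel's ray), 0 where there is no reading), "vertical_fov" (degrees; the focal length in pixels is half the picture's height over the tangent of half this angle, whatever the lens; pixels are square), "cx", "cy" (the principal point, pixels), "world_from_camera" (4x4, takes a point from camera to world coordinates); the wrist camera has in their place "T_tool_cam" (4x4, takes a point from camera to tool coordinates, whose origin is the TCP and whose axes are the flange's). Camera axes: x right, y down, z forward; pixel columns grow to the right and rows downward; lengths in mm; the calibration is good to about 2 mm. A picture is of the moment at which its call begins: read the wrist's pose just before it.
- order.close_job(): hands the job in; it is judged then, once.
The state is a dict: "time_s": time; "joints": joint angles; "qvel": joint speeds; "joint_efforts": joint torques, N m; "position": TCP position; "tool_rot": TCP orientation; "contact_force": force on the tool from outside, world axes, zero at the start; "moment": the same for the moment, N m; "width": finger opening in mm; "grasp_force": force on a finger pad.
Only numpy, scipy, OpenCV 4.12 (cv2) and the standard library are available. Lean on these libraries where they do the work, as an engineer would, in place of code of your own. Each camera call takes 0.05 s, during which the arm holds its last target. There are 200 camera calls.

## Working session

There is one attempt and no reset: what is moved stays moved. The work goes in short steps, Python scripts to look and compute and a tool call to move; the robot and the scene stay as the last step left them, time stands still between calls to the robot, and variables do not carry over. Pictures are saved under pics/ and viewed, at most 10 in all, crops included, and the job is handed in when it is done.

Besides the shell and the picture viewer there is one more tool, called after "Emit:" as name(argument=value, ...) on one line, values as JSON. step_arm: Moves the arm, as the interface text tells. Its arguments: {"type":"object","properties":{"rows":{"type":"array","items":{"type":"number"}},"gripper":{"type":"number"},"grip_force":{"type":"number"}},"required":["rows"]}

```bash
ls; mkdir -p pics
cat > h.py <<'E'
import numpy as np, cv2
from rig import telemetry, camera, order
def grab(n):
    s=telemetry.read_state(); c=camera(n)
    H,W=c["img"].shape[:2]; f=H/2/np.tan(np.radians(c["vertical_fov"])/2)
    if n=="wrist":
        T=np.eye(4);T[:3,:3]=np.array(s["tool_rot"]);T[:3,3]=s["position"]; M=T@np.array(c["T_tool_cam"])
    else: M=np.array(c["world_from_camera"])
    v,u=np.mgrid[:H,:W]; d=c["depth"]
    P=np.stack([(u-c["cx"])/f*d,(v-c["cy"])/f*d,d],-1)@M[:3,:3].T+M[:3,3]
    P[d==0]=np.nan
    return c["img"],P,M,f,c,s
def save(img,name,k=1): cv2.imwrite("pics/"+name,cv2.resize(img[:,:,::-1],None,fx=k,fy=k))
E
python3 - <<'E'
from h import *
a=grab("scene");b=grab("side");w=grab("wrist")
for n,x in zip(("scene","side","wrist"),(a,b,w)):
    save(x[0],n+"0.png",1.5); print(n,x[2].round(2).tolist(),x[3])
    P=x[1]; print(np.nanmin(P,(0,1)),np.nanmax(P,(0,1)))
    m=(P[...,2]>115)&(P[...,2]<145)
    print(m.sum(),np.nanmedian(P[m],0))
print(a[5])
E
```

```text
pics
scene [[0.27, 0.68, -0.68, 1487.14], [0.96, -0.2, 0.19, -237.95], [-0.01, -0.7, -0.71, 997.39], [0.0, 0.0, 0.0, 1.0]] 392.4663104842775
[-1301.86846154 -1370.71231946  -767.42102737] [1329.03855986 1841.97461554  540.29388845]
4953 [152.3795285  133.15703398 127.95330082]
side [[0.83, -0.3, 0.48, -81.73], [-0.56, -0.41, 0.72, -1027.11], [-0.02, -0.86, -0.51, 830.15], [0.0, 0.0, 0.0, 1.0]] 487.9116359608694
[-147.9011196  -774.81743019 -602.46207487] [1882.07590575 2165.98163122  612.87816739]
5344 [655.17225107 207.69334367 129.58334586]
wrist [[0.45, 0.85, 0.29, 161.08], [0.89, -0.42, -0.15, 505.89], [-0.0, 0.32, -0.95, 373.02], [0.0, 0.0, 0.0, 1.0]] 339.73525843927126
[-13.37965848  23.93386656  -3.4999883 ] [598.6623061  750.48046275 315.64588694]
0 [nan nan nan]
{'time_s': 0.0, 'joints': array([ 1.03473421e+00,  5.28351218e-02,  1.40174321e+00, -1.87188847e-05,
        1.68860388e+00, -7.03005585e-02]), 'qvel': array([ 0.00141068, -0.00028026, -0.00122705, -0.00103254, -0.00076901,
        0.00064436]), 'joint_efforts': array([ 4.99526068e-04, -3.81662679e+01, -3.60192454e+01,  1.95217785e-05,
        6.03157212e-03,  7.34792621e-06]), 'position': array([235.74410445, 469.05806788, 403.86373855]), 'tool_rot': array([[-8.93478789e-01,  4.49104688e-01, -7.95896403e-04],
       [ 4.49105384e-01,  8.93477734e-01, -1.37608682e-03],
       [ 9.31086730e-05, -1.58694574e-03, -9.99998736e-01]]), 'contact_force': array([-0.01100642,  0.19609677, -0.24721776]), 'moment': array([-0.05746622,  0.00493503, -0.04551179]), 'grasp_force': 0.0, 'width': 85.48418002430536}
  return np.nanmean(a, axis, out=out, keepdims=keepdims)
```

View pics/scene0.png

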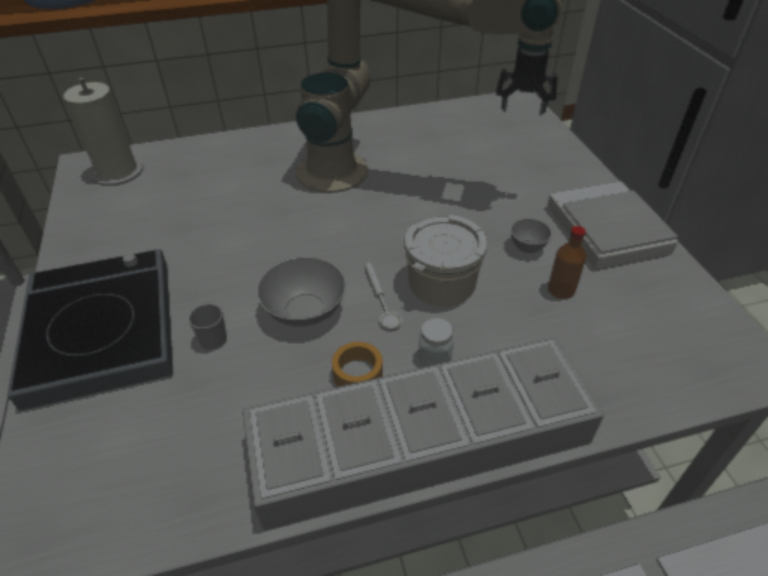

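View pics/side0.png

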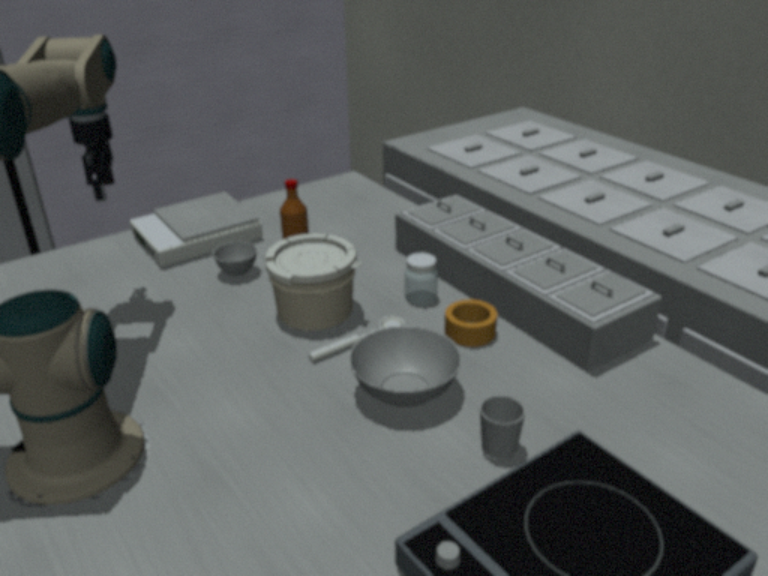

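The scene view shows the tub at about (445,255), with its pull tab at about (418,268) and the bottle and rice bowl to its right. The side view shows the tub at (315,280). Next I'll locate the tub from depth.

Run:
```python
from h import *
for n,(u0,v0,u1,v1) in (("scene",(262,138,332,205)),("side",(170,148,248,225))):
    img,P,M,f,c,s=grab(n)
    Q=P[v0:v1,u0:u1]; I=img[v0:v1,u0:u1]
    m=(Q[...,2]>117)&(Q[...,2]<150)
    q=Q[m]; (x,y),r=cv2.minEnclosingCircle(q[:,:2].astype(np.float32))
    print(n,m.sum(),x,y,r,np.percentile(q,[2,50,98],axis=0).round(1).tolist())
    # rectify top view at z=134 using rays
    C=np.array([x,y]);k=2.;S=240
    j,i=np.meshgrid(np.arange(2*S),np.arange(2*S)); W=np.stack([C[0]+(S-i)/k,C[1]+(S-j)/k,np.full(i.shape,134.)],-1)
    p=(W-M[:3,3])@M[:3,:3]
    top=cv2.remap(img,(p[...,0]/p[...,2]*f+c["cx"]).astype(np.float32),(p[...,1]/p[...,2]*f+c["cy"]).astype(np.float32),cv2.INTER_CUBIC)
    globals()['t'+n]=top
    a=np.degrees(np.arctan2(q[:,1]-y,q[:,0]-x))%360; rr=np.hypot(q[:,0]-x,q[:,1]-y)
    for A in range(0,360,15):
        k1=(abs((a-A+180)%360-180)<7.5)&(rr>74)&(rr<93)
        print(A,k1.sum(),np.median(q[k1,2]).round(1) if k1.any() else None,end=' | ')
    print()
t=np.hstack([tscene,tside])[:, :800]
t=np.hstack([cv2.resize(tscene,(400,400)),cv2.resize(tside,(400,400))])
t=cv2.convertScaleAbs(t,alpha=1.6,beta=-60); save(t,"top.png")
```

```text
scene 1694 545.8892822265625 149.23834228515625 101.49258422851562 [[462.6, 69.0, 120.3], [547.0, 155.8, 126.2], [633.0, 238.4, 140.3]]
0 45 135.1 | 15 43 136.1 | 30 36 136.6 | 45 24 137.8 | 60 19 137.3 | 75 21 137.3 | 90 29 136.2 | 105 38 129.7 | 120 39 133.8 | 135 36 131.3 | 150 35 130.5 | 165 27 129.6 | 180 27 129.6 | 195 24 129.2 | 210 11 135.5 | 225 17 138.0 | 240 15 137.5 | 255 19 137.4 | 270 21 136.9 | 285 28 135.4 | 300 32 134.3 | 315 40 132.5 | 330 44 133.5 | 345 39 133.7 | 
side 1692 548.2378540039062 153.6990203857422 101.58655548095703 [[451.7, 67.9, 119.8], [537.6, 155.8, 129.4], [620.8, 238.5, 143.4]]
0 11 141.1 | 15 11 140.6 | 30 12 140.9 | 45 32 138.4 | 60 35 137.4 | 75 39 136.9 | 90 43 138.0 | 105 37 136.0 | 120 35 136.0 | 135 34 134.4 | 150 27 133.2 | 165 17 132.2 | 180 13 131.7 | 195 20 132.7 | 210 29 131.1 | 225 51 137.4 | 240 63 133.9 | 255 65 135.9 | 270 52 133.0 | 285 41 136.1 | 300 36 136.4 | 315 17 140.2 | 330 12 140.9 | 345 11 140.9 |
```

View pics/top.png

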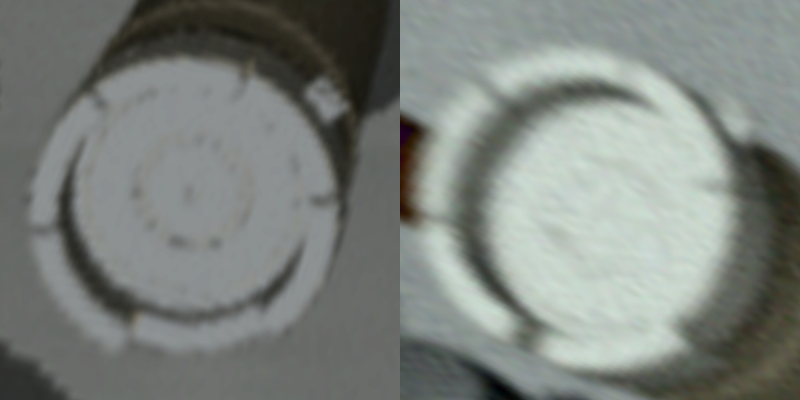

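The rectified views show the tab at about -54° from world +x, and section 1 or 2 appears shut. I'll move the wrist camera above the tub for a better measurement.

Emit:
step_arm(rows=[-0.0516,-0.0178,0,0,-0.0516,-0.0178,0,0,-0.0516,-0.0178,0,0,-0.0516,-0.0178,0,0,-0.0516,-0.0178,0,0,-0.0516,-0.0178,0,0,-0.0516,-0.0178,0,0,-0.0516,-0.0178,0,0], gripper=0)

```text
time_s: 1.25
position: [541.7, 155.0, 404.7]
tool_rot: [[-0.893, 0.449, 0.0], [0.449, 0.893, 0.0], [0.0, 0.0, -1.0]]
contact_force: [0.6, 0.7, -0.3]
width: 0.4
grasp_force: 0.0
```

Emit:
step_arm(rows=[0,0,0,0,0,0,0,0])

```text
time_s: 1.5
position: [540.5, 156.6, 404.4]
tool_rot: [[-0.893, 0.449, -0.001], [0.449, 0.893, 0.0], [0.001, -0.0, -1.0]]
contact_force: [-0.8, 0.6, -0.3]
width: 0.1
grasp_force: 0.0
```

Run:
```python
from h import *
img,P,M,f,c,s=grab("wrist")
print(s["position"],s["contact_force"],s["width"])
C=np.array([541.,156]);k=2.4;S=240
j,i=np.meshgrid(np.arange(2*S),np.arange(2*S)); W=np.stack([C[0]+(S-i)/k,C[1]+(S-j)/k,np.full(i.shape,136.)],-1)
p=(W-M[:3,3])@M[:3,:3]
top=cv2.remap(img,(p[...,0]/p[...,2]*f+c["cx"]).astype(np.float32),(p[...,1]/p[...,2]*f+c["cy"]).astype(np.float32),cv2.INTER_CUBIC)
Z=P[...,2]; 
hm=cv2.remap(np.nan_to_num(Z).astype(np.float32),(p[...,0]/p[...,2]*f+c["cx"]).astype(np.float32),(p[...,1]/p[...,2]*f+c["cy"]).astype(np.float32),cv2.INTER_NEAREST)
hv=np.repeat(np.clip((hm-115)*10,0,255).astype(np.uint8)[...,None],3,2)
t=np.hstack([cv2.resize(top,(400,400)),cv2.resize(hv,(400,400))])
save(t,"top2.png")
m=(Z>127)&(Z<146); q=P[m]; print(m.sum(),np.percentile(q,[1,50,99],axis=0).round(1).tolist())
np.savez("w1.npz",img=img,P=P,M=M,f=f,cx=c["cx"],cy=c["cy"])
```

```text
[540.52511564 156.6094632  404.41190012] [-0.77234613  0.58501989 -0.30519108] 0.11505514469871692
17189 [[450.0, 68.6, 127.5], [517.4, 175.4, 137.4], [627.6, 247.4, 139.3]]
```

View pics/top2.png

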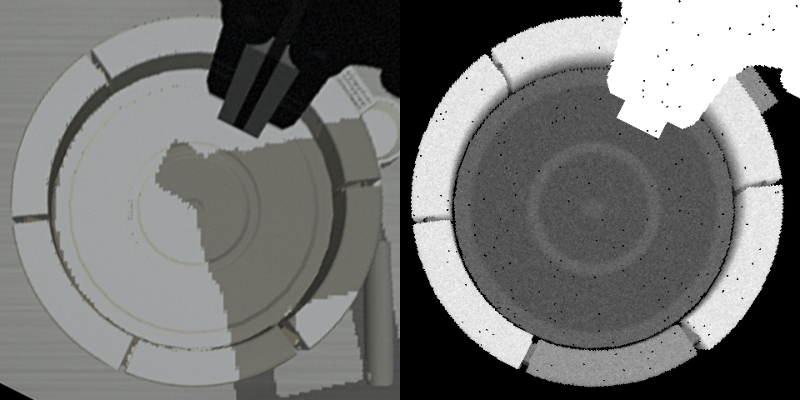

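The rectified wrist view (2 px/mm, centre at (197,200)) shows the slits at 35.7° + 60k. Only the bottom section, rim4 at 186°, is shut. The centre is about (541,157), and I'll press rim3 first.

Emit:
step_arm(rows=[0.0372,0.0198,0.03,0,0.0372,0.0198,0.03,0,0,0,0.0275,0,0,0,0,0,0,0,0.003,0,0,0,0.002,0])

```text
time_s: 2.3
position: [492.3, 225.2, 313.6]
tool_rot: [[-0.893, 0.449, 0.002], [0.449, 0.893, 0.001], [-0.002, 0.002, -1.0]]
contact_force: [-0.3, -0.5, -0.3]
width: -0.1
grasp_force: 0.0
```

Emit:
step_arm(rows=[0,0,0.001,0,0,0,0.001,0])

```text
time_s: 2.55
position: [492.2, 225.1, 311.1]
tool_rot: [[-0.893, 0.449, 0.001], [0.449, 0.893, 0.001], [-0.001, 0.001, -1.0]]
contact_force: [0.3, -0.5, 4.7]
width: -0.2
grasp_force: 2.4
```

Emit:
step_arm(rows=[0,0,0.001,0,0,0,0.001,0])

```text
time_s: 2.8
position: [492.1, 225.2, 309.8]
tool_rot: [[-0.893, 0.449, 0.002], [0.449, 0.893, 0.001], [-0.001, 0.001, -1.0]]
contact_force: [-2.7, -1.0, 7.7]
width: 0.1
grasp_force: 3.7
```

Emit:
step_arm(rows=[0,0,0.001,0,0,0,0.001,0])

```text
time_s: 3.05
position: [492.0, 225.2, 306.3]
tool_rot: [[-0.893, 0.449, 0.0], [0.449, 0.893, 0.0], [-0.0, 0.0, -1.0]]
contact_force: [-0.3, -0.0, -0.8]
width: 0.3
grasp_force: 0.0
```

Emit:
step_arm(rows=[0,0,0.001,0,0,0,0.001,0])

```text
time_s: 3.3
position: [491.9, 225.3, 303.8]
tool_rot: [[-0.893, 0.449, -0.001], [0.449, 0.893, -0.0], [0.0, -0.0, -1.0]]
contact_force: [0.9, 0.5, -0.6]
width: 0.1
grasp_force: 0.0
```

Emit:
step_arm(rows=[0,0,0.001,0,0,0,0,0])

```text
time_s: 3.55
position: [491.9, 225.3, 303.3]
tool_rot: [[-0.893, 0.449, 0.0], [0.449, 0.893, 0.0], [0.0, 0.0, -1.0]]
contact_force: [-1.4, -0.6, 1.1]
width: -0.4
grasp_force: 0.9
```

Emit:
step_arm(rows=[0,0,-0.025,0,-0.0354,0.0226,0,0,-0.0354,0.0226,0,0,0,0,0.014,0,0,0,0,0])

```text
time_s: 4.18
position: [575.2, 233.8, 312.6]
tool_rot: [[-0.893, 0.449, -0.002], [0.449, 0.893, -0.001], [0.002, -0.002, -1.0]]
contact_force: [-1.7, 1.1, 0.2]
width: 0.1
grasp_force: 0.0
```

Emit:
step_arm(rows=[0,0,0.002,0,0,0,0.0012,0,0,0,0.0012,0,0,0,0.0012,0,0,0,0.0012,0])

```text
time_s: 4.8
position: [575.2, 233.9, 308.9]
tool_rot: [[-0.894, 0.449, 0.001], [0.449, 0.894, 0.0], [-0.0, 0.001, -1.0]]
contact_force: [-3.4, -0.9, 5.3]
width: -0.4
grasp_force: 2.1
```

Emit:
step_arm(rows=[0,0,0.0012,0,0,0,0.0012,0,0,0,0.001,0,0,0,0,0])

```text
time_s: 5.3
position: [575.5, 233.8, 303.6]
tool_rot: [[-0.893, 0.449, -0.0], [0.449, 0.893, -0.0], [0.0, -0.0, -1.0]]
contact_force: [-0.4, -0.0, 0.7]
width: -0.0
grasp_force: 0.0
```

Emit:
step_arm(rows=[0,0,-0.025,0,-0.0372,-0.0195,0,0,-0.0372,-0.0195,0,0,0,0,0.015,0,0,0,0,0])

```text
time_s: 5.92
position: [624.2, 165.7, 312.2]
tool_rot: [[-0.893, 0.449, -0.003], [0.449, 0.893, -0.0], [0.002, -0.002, -1.0]]
contact_force: [0.2, 0.4, 0.2]
width: 0.2
grasp_force: 0.0
```

Emit:
step_arm(rows=[0,0,0.002,0,0,0,0.0012,0,0,0,0.0012,0,0,0,0.0012,0,0,0,0.0012,0])

```text
time_s: 6.55
position: [624.1, 166.3, 308.6]
tool_rot: [[-0.894, 0.448, 0.001], [0.448, 0.894, 0.001], [-0.0, 0.001, -1.0]]
contact_force: [-3.2, 1.8, 4.8]
width: -0.3
grasp_force: 1.7
```

Emit:
step_arm(rows=[0,0,0.0012,0,0,0,0.0012,0,0,0,0.001,0,0,0,0,0])

```text
time_s: 7.05
position: [624.5, 165.5, 303.6]
tool_rot: [[-0.893, 0.449, -0.0], [0.449, 0.893, -0.0], [0.0, -0.0, -1.0]]
contact_force: [0.0, -0.6, -1.0]
width: 0.1
grasp_force: 0.0
```

Emit:
step_arm(rows=[0,0,-0.025,0,-0.0017,-0.0419,0,0,-0.0017,-0.0419,0,0,0,0,0.015,0,0,0,0,0])

```text
time_s: 7.68
position: [589.7, 89.3, 312.3]
tool_rot: [[-0.893, 0.449, -0.003], [0.449, 0.893, 0.0], [0.002, -0.001, -1.0]]
contact_force: [0.1, 0.4, -0.9]
width: 0.0
grasp_force: 0.0
```

Emit:
step_arm(rows=[0,0,0.002,0,0,0,0.0012,0,0,0,0.0012,0,0,0,0.0012,0,0,0,0.0012,0])

```text
time_s: 8.3
position: [590.0, 89.8, 308.2]
tool_rot: [[-0.894, 0.448, 0.002], [0.448, 0.894, 0.001], [-0.001, 0.002, -1.0]]
contact_force: [-1.7, 1.6, 2.9]
width: -0.1
grasp_force: 1.2
```

Emit:
step_arm(rows=[0,0,0.0012,0,0,0,0.0012,0,0,0,0.001,0,0,0,0,0])

```text
time_s: 8.8
position: [589.9, 89.1, 303.4]
tool_rot: [[-0.893, 0.449, -0.0], [0.449, 0.893, -0.0], [0.0, -0.0, -1.0]]
contact_force: [0.1, -0.1, 0.1]
width: -0.2
grasp_force: 0.0
```

Emit:
step_arm(rows=[0,0,-0.025,0,0.0355,-0.0226,0,0,0.0355,-0.0226,0,0,0,0,0.015,0,0,0,0,0])

```text
time_s: 9.43
position: [506.1, 80.6, 312.4]
tool_rot: [[-0.893, 0.449, -0.002], [0.449, 0.893, -0.0], [0.002, -0.001, -1.0]]
contact_force: [0.6, -1.0, -0.6]
width: -0.3
grasp_force: 0.0
```

Emit:
step_arm(rows=[0,0,0.002,0,0,0,0.0012,0,0,0,0.0012,0,0,0,0.0012,0,0,0,0.0012,0])

```text
time_s: 10.05
position: [506.6, 80.7, 307.6]
tool_rot: [[-0.893, 0.449, 0.002], [0.449, 0.893, 0.0], [-0.001, 0.001, -1.0]]
contact_force: [0.9, -0.1, 0.9]
width: -0.0
grasp_force: 0.5
```

Emit:
step_arm(rows=[0,0,0.0012,0,0,0,0.0012,0,0,0,0.001,0,0,0,0,0])

```text
time_s: 10.55
position: [506.1, 80.7, 303.4]
tool_rot: [[-0.893, 0.449, -0.0], [0.449, 0.893, 0.0], [0.0, 0.0, -1.0]]
contact_force: [-0.9, 0.6, 0.3]
width: 0.2
grasp_force: 0.4
```

Emit:
step_arm(rows=[0,0,-0.04,0,0.0336,0.022,-0.05,0,0,0.04,-0.01,0,-0.05,0.015,0,0,-0.05,0,0,0,0,0,0,0,0,0,0,0])

```text
time_s: 11.42
position: [600.4, 118.9, 401.9]
tool_rot: [[-0.893, 0.449, -0.001], [0.449, 0.893, 0.0], [0.001, -0.0, -1.0]]
contact_force: [-0.7, -0.5, 0.3]
width: -0.2
grasp_force: 0.0
```

Run:
```python
from h import *
img,P,M,f,c,s=grab("wrist"); print(s["position"],s["contact_force"])
C=np.array([540.8,157.3]); Z=P[...,2]
a=np.degrees(np.arctan2(P[...,1]-C[1],P[...,0]-C[0]))%360; r=np.hypot(P[...,0]-C[0],P[...,1]-C[1])
for i,A in enumerate([305.7,5.7,65.7,125.7,185.7,245.7]):
    m=(abs((a-A+180)%360-180)<26)&(r>78)&(r<90)&(Z<150)
    print(i,m.sum(),np.median(Z[m]).round(2) if m.any() else None)
m=(Z>120)&(Z<135)&(r<120); print(np.nanpercentile(P[m],[.5,99.5],axis=0).round(1).tolist())
save(img,"wr2.png",1.0); save(grab("scene")[0],"scene2.png",1.5)
```

```text
[600.35503029 118.88269726 401.8501695 ] [-0.69619178 -0.49357258  0.26441046]
0 1516 129.94
1 1534 129.9
2 2061 129.9
3 267 129.84
4 488 129.97
5 2001 130.0
[[464.6, 68.8, 120.8], [628.3, 246.4, 131.3]]
```

View pics/wr2.png

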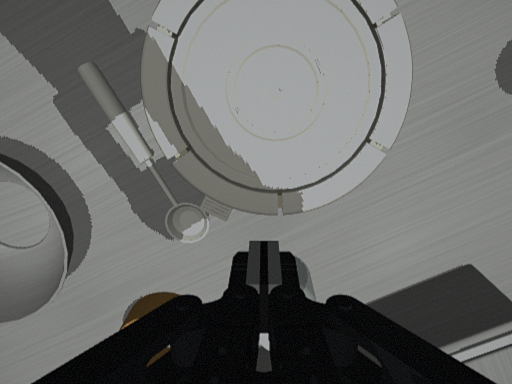

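View pics/scene2.png

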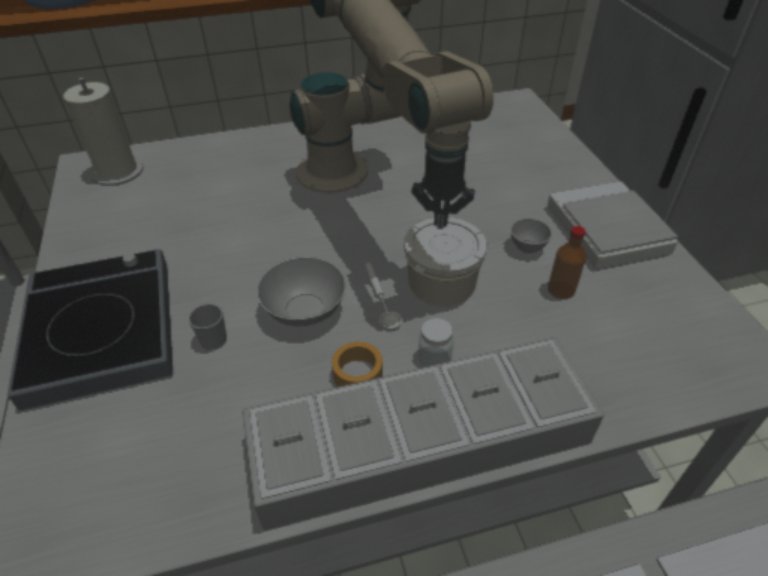

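In the wrist view the tub at (278,90) has an even rim, and all six sections measure 130 mm. In the scene view nothing has moved.

```bash
python3 -c "
from rig import order; print(order.close_job())"
```

```text
the job is handed in; nothing more can be done
None
```

All six rim sections are shut, each measured at about 130 mm; rim4 was already shut and I pressed the other five with light finger pressure, leaving the tub and everything else in place, and the job is handed in.

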